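# Swing the vial tray home on its pin and clamp it

## Task

Push the free corner of the grey vial tray so that it swings round its pivot pin until it presses gently on the tip of the stop screw, then turn the lever by its red knob until its sprung brass nose has hold of the tray and is pressed about half-way in, and let go with the tray left clamped against the screw. The screw is set differently each time, so feel for it: push gently throughout, and leave the jar and the tape roll where they are.

Things in the scene. Friction and masses are not known exactly. Their poses are not given: they have to be found in the camera images.
- base: Fixed bare aluminium plate 192 x 280 x 8 mm on the bench. Origin: on the axis of the upright steel pivot pin, at the plate's underside (bench height). It spans x -140..52, y -250..30 mm in its frame. The pin is 12 mm thick, with a dark 21 mm cap, top 42 mm above the bench.
- tray: Loose grey tray (0.25 to 0.5 kg) flat on the plate, a corner hole round the pin (1.6 mm play), with a blue rack of 7 vials fixed in it. Origin: on the hole's axis, at its underside, 8 mm above the bench. Spans x -70..20, y -170..20 mm in its frame; walls 5 mm thick, 24 mm high; vials reach 41 mm. Starts turned clockwise (from above) off its home heading, free end towards the robot.
- tray_push (a point): Good spot to push: on the outside of the tray's x = -70 mm wall near its free corner, at (-70, -150, 14) mm in the tray frame. Push along the tray's own +x: it slides with 1 to 3 N and pivots counter-clockwise. It is home when its x = +20 mm wall meets the stop screw: tray axes then parallel to the base's, give or take 0.05 rad with the screw's setting.
- stop_block: Blue block 16 x 36 x 28 mm fixed on the plate, axes as the base; origin at the centre of its underside, at (42, -140, 8) mm in the base frame. A steel stop screw, 9 mm thick, runs through it along x, 22 mm above the bench; its tip lies 22 mm (give or take 5, not reported, set anew each time) towards -x from the origin. It does not yield.
- lever_pivot (a point): Upright hinge axis of the clamp lever, at the plate's top, at (-60, -215, 8) mm in the base frame.
- lever_knob (a point): Centre of the top of the red upright knob, 14 mm thick, 16 to 58 mm above the bench, at the end of the lever's 85 mm handle arm; moves with the lever. At lever angle q it lies from the pivot at angle 4.014 - q rad in the base frame (counter-clockwise from the base's +x).
- lever (a joint): Lever angle, rad: 0 open; grows clockwise seen from above (knob pushed towards the base's +y). Limits -0.05, 1.6. Stiff hinge (0.40 N m, about 5 N at the knob), stays where left. Its brass nose meets the tray, when home, at about q = 1.03, give or take 0.12 with the screw's setting; the nose is fully pressed in 0.12 rad later, and then it is hard.
- lever_nose (a point): Centre of the 12 mm brass ball nose of the sprung plunger on the lever's other arm (60 mm), 22 mm above the bench; it meets the tray's x = -70 mm wall near y = -155 mm. Its spring pushes 2 N when met (adds 1.4 N at the knob) and 5.5 N when fully in, after 7 mm (adds 4 N).
- septa_jar: Small white jar with green lid, 45 mm wide and high, loose, upright on the bench; origin at the centre of its underside. Bystander, to be left alone.
- tape_roll: Roll of green label tape lying flat, loose, 69 mm across, 19 mm high; origin at the centre of its underside. Bystander, to be left alone.

How it is judged:
By the outcome, as a careful person would: the job done as asked, in the order asked, and still so for the second after the job is handed in, with the robot touching nothing.
It also fails if it takes over 72 s, if anything falls off the work surface, if the arm or the gripper's body presses on something with over 40 N, if the wrist force passes 120 N, or if a joint passes its speed limit or range.

## Robot

A 7-joint arm with a two-finger parallel gripper is mounted at the origin on a cart in front of the work surface, level with it; the furniture and walls round the work are solid. World frame = base frame: x ahead of the robot, y to its left, z up, the work surface at z = 0. Lengths are in m, angles in rad, forces in N, time in s.
With the tool pointing down it reaches from about 0.4 to 0.85 m from the base axis. Payload 4.5 kg.
Tool frame: the origin (TCP) lies on the centre line of the jaws, within the pads' length; the fingertips stand 14 mm ahead of it and the grasp point (between the pads) lies 5 mm behind it (r.tcp_to_tips is the z of the fingertips in the tool frame, in m); z points along the fingers, y is the direction in which the jaws open and shut (so a half turn about z gives the same grasp; the last joint's range is limited). The gripper opens to 88 mm and grips with 3 to 60 N. Pads are 18 mm wide; open, the fingers measure 123 mm over their backs; the gripper's body (75 mm by 187 mm) begins 45 mm behind the grasp point.
Start: joints at [-1.116, 0.689, -0.195, 1.565, 0.157, 0.902, -0.215], TCP at [0.255, 0.571, 0.253] pointing down, gripper open.
Joint ranges: [-3.01, 3.01], [-0.46, 2.08], [-1.47, 1.51], [0.13, 2.56], [-1, 4.14], [0.04, 2.09], [-2.66, 2.66]. Speed limits (rad/s): [2.57, 2.57, 3.14, 3.14, 3.14, 3.14, 3.14].

## Interface

Orientations are given as a unit quaternion [x, y, z, w].
In Python, from plant import r, viewer gives the robot as it stands.
- The arm moves only by the shell command python3 -m inch 'ROWS' [FORCE]. ROWS is JSON, a list of rows, each a list of 3 entries, a list of its own where there are three numbers: the closure, from 0 (fully open) to 1 (shut), then the shift along the tool's x, y, z in cm, then the turn about the tool's z in degrees. In form: [[fingers, [x, y, z], yaw], ...]. A call has 1 to 20 rows; each row is the pose to reach, as a shift and turn from the pose commanded when the call began, along the tool's axes at that moment; what a row does not reach only later rows make up. A row lasts 1/10 s, in which the tool goes at most 50 mm and 8.59 degrees, less where a joint would pass 70% of its speed; a pose out of reach is approached as far as the arm can. A call with a gripper value outside its range is refused whole. The fingers move at their own pace and stop on an object; FORCE is the grip in N (left out, the last holds). Time passes only in rows, so rows that repeat a pose let the fingers close. It gives the time, the measured TCP pose, the force and the opening at its end, in the units of the state.
- r.get_state(): the state, without advancing time (a new reading comes with each control period).
- viewer.snapshot(name): name is "side" or "top"; returns the picture (480x640x3 uint8, red, green, blue); there is no depth.
- viewer.camera_params(name): a dict with "intrinsics" (3x3 intrinsics, pixels), "k1" (the pictures are not rectified: a ray, as slopes to the right and down, at radius r is drawn at 1 + k1 r^2 times it, then the intrinsics apply), "world_to_cam" (4x4, takes a point from world to camera coordinates). Camera axes: x right, y up, looking along -z (the intrinsics and any distortion apply to the point x, -y, -z); pixel columns grow to the right and rows downward; lengths in m; the calibration is good to about 2 mm. A picture is of the moment at which its call begins. camera_params takes no time and is no camera call.
- r.finish_job(): hands the job in, once; it reports no verdict.
Trained networks look in the newest picture that a camera, given by its name, has taken for a name from the list of things; names that differ only in an ending like _2 or _b are one class to them, and where a whole thing is asked for, a point or a joint stands for the part that bears it (a point fixed in the world has none). Each returns a list of dicts, best first, with "p" (0 to 1); they miss things now and then, are a little off and sometimes report something else, mostly with a low value. They report only what shows in the picture. A call takes as long as a camera call.
- viewer.outline_of(camera, name): "pixels" (480x640 bool, what is visible of it) and "bbox" ([left, top, width, height] in pixels, round what is visible of it).
The state is a dict: "clock": time; "q": joint angles; "qd": joint speeds; "joint_torque": joint torques, N m; "tool_pos": TCP position; "eef_rot": TCP orientation; "contact_force": force on the tool from outside, world axes, zero at the start; "moment": the same for the moment, N m; "opening": opening from 0.0 (shut) to 1.0 (fully open).
Only numpy, scipy, OpenCV 4.12 (cv2) and the standard library are available. Lean on these libraries where they do the work, as an engineer would, in place of code of your own. Each camera call takes 0.05 s, during which the arm holds its last target.

## Working session

There is one attempt and no reset: what is moved stays moved. The work goes in short steps, Python scripts to look and compute and a shell command to move; the robot and the scene stay as the last step left them, time stands still between calls to the robot, and variables do not carry over. Pictures are saved under pics/ and viewed, and the job is handed in when it is done.

```bash
ls; mkdir -p pics; python3 - <<'E'
from plant import r, viewer
import cv2,json
s=r.get_state(); print(s['clock'],s['tool_pos'],s['eef_rot'],s['contact_force'],s['opening'],r.tcp_to_tips)
for n in("top","side"):
    cv2.imwrite(f"pics/{n}0.png",viewer.snapshot(n)[:,:,::-1]); p=viewer.camera_params(n); print(n,p)
E
```

```text
pics
0.0 [0.25510949 0.56989447 0.25190052] [ 2.08779737e-01  9.77962248e-01 -9.22679443e-04 -1.06526903e-04] [ 0.7549622  -0.2313413  -0.54577901] 1.0008156875424385 0.014
top {'intrinsics': array([[497.75187264,   0.        , 320.02753328],
       [  0.        , 497.75187264, 241.79011801],
       [  0.        ,   0.        ,   1.        ]]), 'k1': -0.009286530327376577, 'world_to_cam': array([[-0.01748946, -0.99959269,  0.02255142,  0.00243869],
       [ 0.99403276, -0.01495446,  0.10805205, -0.59189437],
       [-0.10767079,  0.02430662,  0.99388942, -1.10890893],
       [ 0.        ,  0.        ,  0.        ,  1.        ]])}
side {'intrinsics': array([[579.33244133,   0.        , 323.66247794],
       [  0.        , 579.33244133, 242.38604686],
       [  0.        ,   0.        ,   1.        ]]), 'k1': -0.013816772151244099, 'world_to_cam': array([[ 0.98052141, -0.1954294 ,  0.01962441, -0.599001  ],
       [ 0.11451119,  0.64997431,  0.7512793 , -0.15020818],
       [-0.15957743, -0.73439822,  0.65969258, -1.26934213],
       [ 0.        ,  0.        ,  0.        ,  1.        ]])}
```

View pics/top0.png

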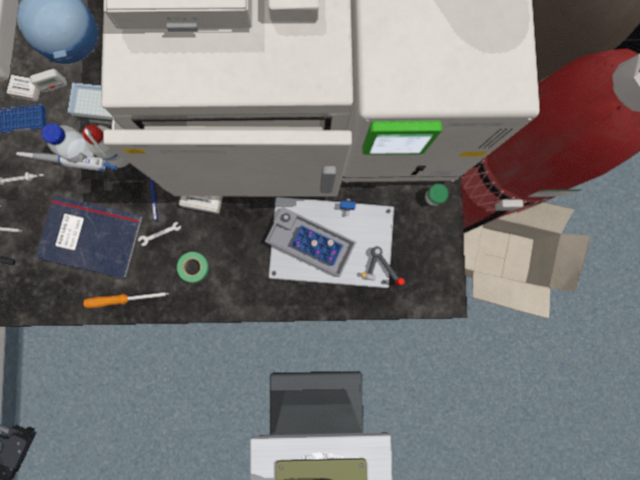

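View pics/side0.png

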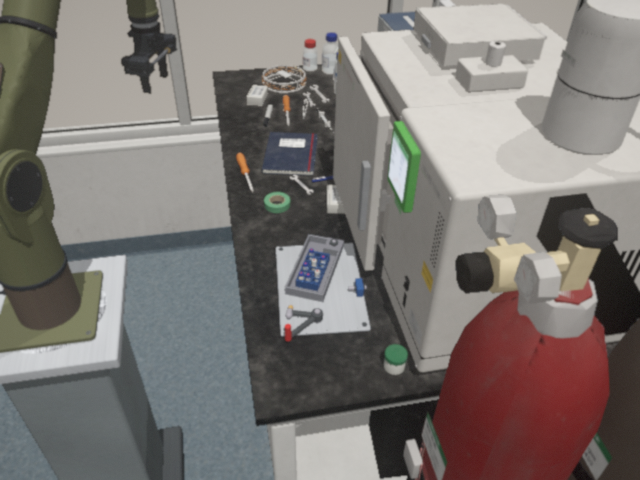

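Top view: plate at about x 270–394, y 199–288, pin at (284,217), stop block at (347,205), knob at (401,282). The instrument door overhangs the side above the plate. Next I fit the poses.

```bash
cat > h.py <<'E'
import numpy as np, cv2
from plant import r, viewer
def proj(n,P):
    c=viewer.camera_params(n);P=np.atleast_2d(P);W=np.array(c['world_to_cam'])
    C=P@W[:3,:3].T+W[:3,3]; u=C[:,0]/-C[:,2]; v=-C[:,1]/-C[:,2]
    f=1+c['k1']*(u*u+v*v);K=c['intrinsics']
    return np.c_[K[0,0]*u*f+K[0,2],K[1,1]*v*f+K[1,2]]
def back(n,px,z):
    c=viewer.camera_params(n);px=np.atleast_2d(px).astype(float);K=c['intrinsics'];W=np.array(c['world_to_cam'])
    d=np.c_[(px[:,0]-K[0,2])/K[0,0],(px[:,1]-K[1,2])/K[1,1]];s=d.copy()
    for _ in range(20): s=d/(1+c['k1']*(s**2).sum(1))[:,None]
    R=W[:3,:3];o=-R.T@W[:3,3]; D=np.c_[s[:,0],-s[:,1],-np.ones(len(s))]@R
    return o+D*((z-o[2])/D[:,2])[:,None]
def T(x,y,th,P):
    P=np.atleast_2d(P).astype(float);c,s=np.cos(th),np.sin(th)
    return np.c_[x+c*P[:,0]-s*P[:,1],y+s*P[:,0]+c*P[:,1],P[:,2]]
E
python3 - <<'E'
from h import *
for n in("top","side"):
    viewer.snapshot(n)
    for k in("base","tray","stop_block","lever","lever_knob","septa_jar","tape_roll"):
        for o in viewer.outline_of(n,k)[:2]:
            m=o['pixels'];ys,xs=np.nonzero(m)
            rr=cv2.minAreaRect(np.c_[xs,ys].astype(np.float32)) if len(xs) else None
            print(n,k,round(o['p'],2),o['bbox'],len(xs),xs.mean().round(1),ys.mean().round(1),np.round(rr[0],1),np.round(rr[1],1),round(rr[2],1))
            np.save(f"m_{n}_{k}.npy",m) if o['p']>.5 else None
E
```

```text
top tray 0.94 [266.1, 205.1, 86.9, 72.5] 3143 311.0 241.5 [310.7 241.1] [82.8 40. ] 25.0
top tray 0.56 [270.2, 199.1, 133.1, 87.4] 6438 342.4 242.1 [338.6 240.6] [132.8  84.5] 4.5
top stop_block 0.66 [341.4, 201.4, 15.3, 10.4] 169 347.5 205.8 [347.7 205.2] [13.9 14. ] 49.4
top lever 0.58 [364.0, 247.9, 41.8, 37.4] 420 381.0 265.2 [386.7 267.5] [41.3 33. ] 22.6
top lever_knob 0.96 [362.8, 249.2, 40.3, 36.5] 488 380.7 265.9 [386.7 267.6] [42.9 34.4] 21.8
top septa_jar 0.84 [425.4, 184.7, 21.6, 23.6] 370 435.6 194.3 [435.5 194.5] [19. 23.] 90.0
top tape_roll 0.59 [177.3, 253.6, 32.0, 26.9] 520 193.3 266.0 [193. 266.] [28. 30.] 90.0
side base 0.95 [274.5, 237.1, 96.9, 103.0] 5492 322.1 297.7 [320.4 288.6] [95.5 91.4] 82.5
side tray 0.9 [284.6, 236.2, 60.6, 66.4] 2511 313.7 268.9 [313.7 267.2] [41.6 70.5] 21.3
side stop_block 0.68 [350.5, 275.7, 15.2, 21.4] 179 357.9 287.0 [358.2 287.2] [14.8 15.6] 45.0
side lever_knob 0.71 [283.0, 306.8, 38.8, 36.2] 566 301.1 320.1 [302.8 324.2] [36.7 35.3] 6.6
side septa_jar 0.85 [383.5, 342.3, 26.1, 30.4] 576 394.9 358.9 [394.3 359.1] [22.4 29.9] 15.9
side septa_jar 0.48 [282.1, 304.4, 38.3, 33.1] 613 300.8 320.3 [302.9 323.6] [37.4 35.3] 4.4
side tape_roll 0.62 [265.1, 194.3, 27.2, 21.0] 419 276.8 202.1 [276.5 202. ] [20. 25.] 90.0
```

```bash
python3 - <<'E'
import cv2
a=cv2.imread('pics/top0.png')[170:310,250:420];cv2.imwrite('pics/topz.png',cv2.resize(a,None,fx=4.5,fy=4.2,interpolation=cv2.INTER_CUBIC))
a=cv2.imread('pics/side0.png')[220:390,250:430];cv2.imwrite('pics/sidez.png',cv2.resize(a,None,fx=3.5,fy=3.5,interpolation=cv2.INTER_CUBIC))
E
```

```text
(no output)
```

View pics/topz.png

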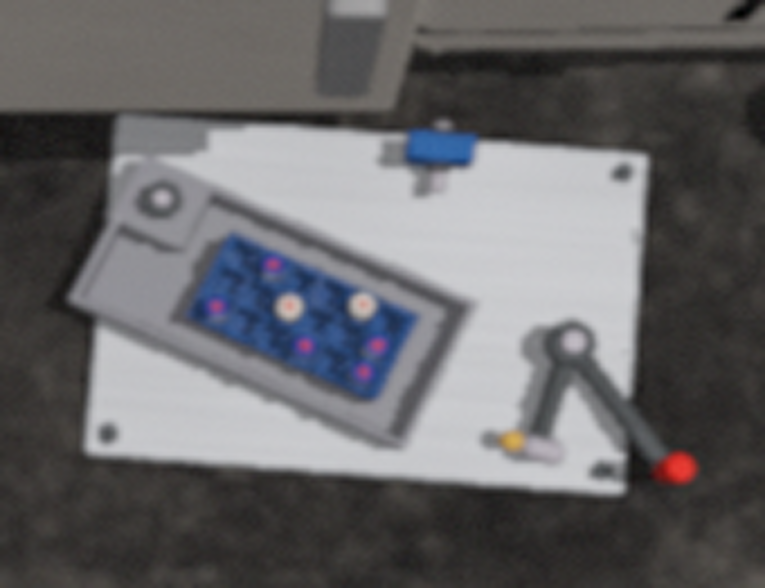

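View pics/sidez.png

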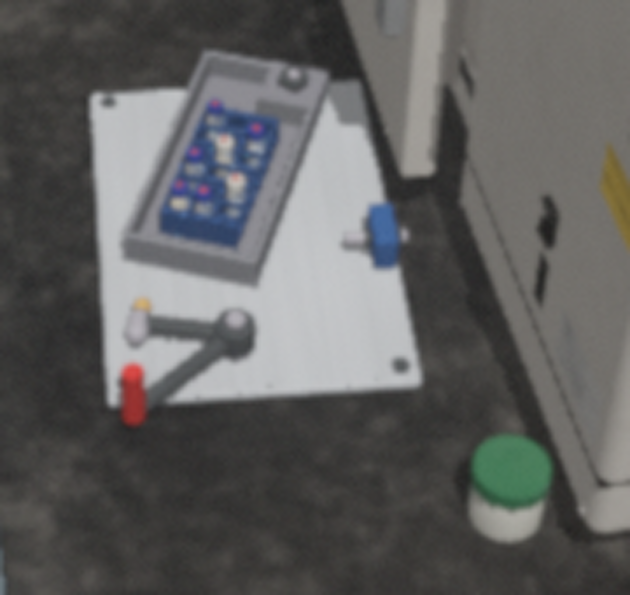

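```bash
cat > fit.py <<'E'
from h import *
from scipy.optimize import least_squares
t=lambda X,Y:(250+(X+.5)/4.5-.5,170+(Y+.5)/4.2-.5)
s=lambda X,Y:(250+(X+.5)/3.5-.5,220+(Y+.5)/3.5-.5)
obs=[("top",t(648,153),(.052,-.25,.008)),("top",t(85,455),(-.14,.03,.008)),("top",t(625,495),(-.14,-.25,.008)),
("top",t(160,198),(0,0,.042)),("side",s(293,75),(0,0,.042)),
("side",s(92,95),(-.14,.03,.008)),("side",s(420,385),(.052,-.25,.008)),("side",s(107,405),(-.14,-.25,.008))]
K=[("top",t(680,467)),("side",s(132,372))]
def res(v):
    return np.concatenate([(proj(n,T(v[0],v[1],v[2],p))[0]-px) for n,px,p in obs])
f=least_squares(res,[.6,.05,0],loss='soft_l1');b=f.x;print(b);print(res(b).reshape(-1,2).round(1).tolist())
np.save('base.npy',b)
for n,px in K: print(n,'knob',back(n,px,.058).round(4))
lp=T(*b,[[-.06,-.215,.008]])[0];print('pivot',lp)
for q in(-.05,0,.05): a=b[2]+4.014-q;print(q,lp[:2]+.085*np.array([np.cos(a),np.sin(a)]))
# tray: corners at top z=.032
o=[("top",t(470,303),(.02,-.17,.032)),("top",t(400,447),(-.07,-.17,.032)),("top",t(70,298),(-.07,.02,.032)),("side",s(125,243),(-.07,-.17,.032)),("side",s(262,262),(.02,-.17,.032)),("side",s(205,53),(-.07,.02,.032))]
def rt(v): return np.concatenate([(proj(n,T(v[0],v[1],v[2],p))[0]-px) for n,px,p in o])
f=least_squares(rt,[b[0],b[1],-.4]);print('tray',f.x,'rel',f.x[2]-b[2]);print(rt(f.x).reshape(-1,2).round(1).tolist())
P=T(*f.x,[[-.07,-.15,.022]]);print('push',P)
for k,z in(("septa_jar",.045),("tape_roll",.019)): 
    m=np.load(f"m_top_{k}.npy");ys,xs=np.nonzero(m);print(k,back("top",[xs.mean(),ys.mean()],z))
print('stopblock',T(*b,[[.042,-.14,.036]]))
# door lower right corner unknown height
for z in(0,.1,.2,.3,.4,.5): print(z,back("top",t(395,108),z).round(3))
E
python3 fit.py
```

```text
[ 0.64867118  0.07058675 -0.09791019]
[[-0.1, 0.4], [-0.4, -0.1], [-0.3, 0.1], [0.4, 0.3], [0.3, 0.7], [-0.4, 0.2], [0.7, -0.2], [0.2, -0.2]]
top knob [[ 0.4988 -0.185   0.058 ]]
side knob [[ 0.4979 -0.1844  0.058 ]]
pivot [ 0.56794147 -0.13751831  0.008     ]
-0.05 [ 0.51023274 -0.19992586]
0 [ 0.50718578 -0.19696363]
0.05 [ 0.50429068 -0.19385282]
tray [ 0.64986503  0.07213221 -0.45453486] rel -0.3566246654272336
[[1.7, -1.1], [0.9, 0.2], [-1.1, 0.4], [-0.3, -1.9], [-0.5, 0.6], [0.1, -0.7]]
push [[ 0.52111579 -0.03190448  0.022     ]]
septa_jar [[ 0.69635668 -0.27505251  0.045     ]]
tape_roll [[0.54172872 0.28430126 0.019     ]]
stopblock [[ 0.67678449 -0.0728484   0.036     ]]
0 [[ 0.706 -0.051  0.   ]]
0.1 [[ 0.686 -0.045  0.1  ]]
0.2 [[ 0.665 -0.039  0.2  ]]
0.3 [[ 0.645 -0.033  0.3  ]]
0.4 [[ 0.625 -0.027  0.4  ]]
0.5 [[ 0.604 -0.02   0.5  ]]
```

```bash
cat > go.py <<'E'
# deltas in tool axes (cm) from the present pose to a target in BASE-frame mm (x,y) and world z (m); also reports state in base frame
import sys
from h import *
from scipy.spatial.transform import Rotation as R
def st():
    s=r.get_state();b=np.load('base.npy');Rm=R.from_quat(s['eef_rot']).as_matrix()
    p=np.array(s['tool_pos']);d=p[:2]-b[:2];c,sn=np.cos(b[2]),np.sin(b[2]);B=np.array([[c,sn],[-sn,c]])
    f=np.array(s['contact_force']);
    print('t',round(s['clock'],2),'base mm',(B@d*1e3).round(2),'z',p[2].round(4),'yaw_y_in_base',round(np.degrees(np.arctan2(Rm[1,1],Rm[0,1])-b[2]),1),'F base',(B@f[:2]).round(2),f[2].round(2),'M',np.round(s['moment'],2),'open',round(float(s['opening']),3))
    return s,p,Rm,b
if __name__=='__main__':
    s,p,Rm,b=st()
    if len(sys.argv)>3:
        x,y,z=map(float,sys.argv[1:4]);w=T(*b,[[x/1e3,y/1e3,z]])[0]
        print('world',w.round(4),'tool cm',(Rm.T@(w-p)*100).round(2))
E
python3 - <<'E'
from h import *
from scipy.optimize import least_squares
b=np.load('base.npy')
a=np.array([250+395/4.5,170+108/4.2]);c=np.array([250+435/3.5,220+172/3.5])
f=least_squares(lambda P:np.r_[proj('top',P)[0]-a,proj('side',P)[0]-c],[.65,-.03,.2]);print('door corner',f.x,f.fun)
E
python3 go.py -150 -105 0.13
```

```text
door corner [ 0.70568673 -0.0502942   0.05241535] [ 0.48623165 -4.83289646 -4.74080641  0.96360726]
t 0.9 base mm [-440.37  459.07] z 0.2527 yaw_y_in_base 71.5 F base [0.38 0.26] 0.06 M [-0.01 -0.04 -0.02] open 0.998
world [ 0.4891 -0.0192  0.13  ] tool cm [-45.43 -44.28  12.27]
```

```bash
python3 -m inch '[[1,[-8,-8,0],-5],[1,[-16,-16,0],-10],[1,[-24,-24,0],-18.5],[1,[-45.4,-44.3,8],-18.5],[1,[-45.4,-44.3,8],-18.5],[1,[-45.4,-44.3,8],-18.5],[1,[-45.4,-44.3,8],-18.5],[1,[-45.4,-44.3,8],-18.5],[1,[-45.4,-44.3,8],-18.5],[1,[-45.4,-44.3,8],-18.5],[1,[-45.4,-44.3,8],-18.5],[1,[-45.4,-44.3,12],-18.5],[1,[-45.4,-44.3,12],-18.5],[1,[-45.4,-44.3,12],-18.5],[1,[-45.4,-44.3,12.3],-18.5],[1,[-45.4,-44.3,12.3],-18.5],[1,[-45.4,-44.3,12.3],-18.5]]' 20; python3 go.py -150 -112 0.03
```

```text
clock: 2.6
tool_pos: [0.4888, -0.0172, 0.1304]
eef_rot: [0.047, 0.999, 0.001, 0.0]
contact_force: [-0.0, -0.5, -0.2]
opening: 0.01
t 2.6 base mm [-150.51 -102.99] z 0.1304 yaw_y_in_base 90.2 F base [ 0.01 -0.52] -0.2 M [ 0.07  0.01 -0.03] open 0.01
world [ 0.4884 -0.0262  0.03  ] tool cm [-0.04 -0.91 10.04]
```

```bash
python3 -m inch '[[1,[0,-0.9,3],0],[1,[0,-0.9,6],0],[1,[0,-0.9,8],0],[1,[0,-0.9,9],0],[1,[0,-0.9,10],0],[1,[0,-0.9,10],0],[1,[0,-0.9,10],0]]'; python3 go.py; python3 go.py;python3 go.py; python3 - <<'E'
from h import *
import cv2
a=viewer.snapshot("side")[220:390,230:430,::-1];cv2.imwrite('pics/s1.png',cv2.resize(a,None,fx=3.5,fy=3.5,interpolation=cv2.INTER_CUBIC))
E
```

```text
clock: 3.3
tool_pos: [0.4882, -0.0279, 0.0303]
eef_rot: [0.049, 0.999, 0.0, 0.0]
contact_force: [0.1, -0.2, 0.0]
opening: 0.004
t 3.3 base mm [-150.06 -113.74] z 0.0303 yaw_y_in_base 90.0 F base [ 0.1  -0.18] 0.01 M [ 0.08  0.02 -0.01] open 0.004
t 3.3 base mm [-150.06 -113.74] z 0.0303 yaw_y_in_base 90.0 F base [ 0.1  -0.18] 0.01 M [ 0.08  0.02 -0.01] open 0.004
t 3.3 base mm [-150.06 -113.74] z 0.0303 yaw_y_in_base 90.0 F base [ 0.1  -0.18] 0.01 M [ 0.08  0.02 -0.01] open 0.004
```

View pics/s1.png

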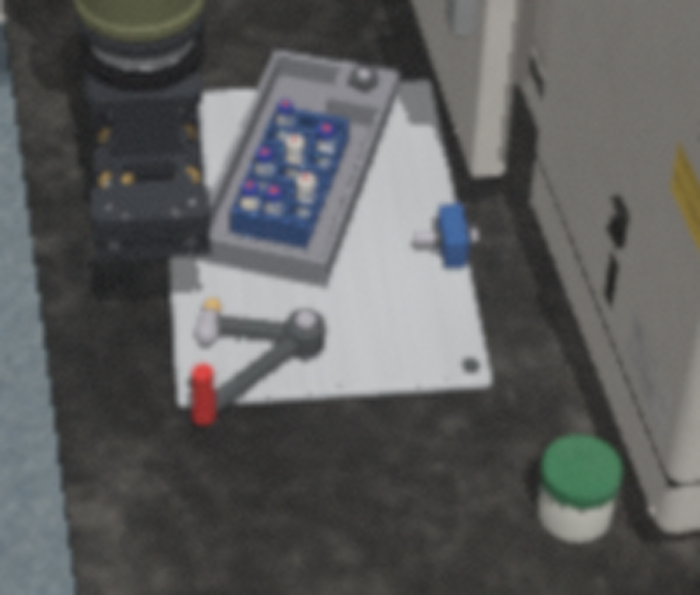

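The gripper stands clear of the tray on its robot side. I now push gently.

```bash
python3 -m inch '[[1,[-0.3,0,0],0],[1,[-0.6,-0.1,0],0],[1,[-0.9,-0.2,0],0],[1,[-1.2,-0.3,0],0],[1,[-1.5,-0.4,0],0],[1,[-1.7,-0.5,0],0],[1,[-1.9,-0.6,0],0],[1,[-2.1,-0.7,0],0],[1,[-2.3,-0.8,0],0],[1,[-2.5,-0.9,0],0]]'; python3 go.py
```

```text
clock: 4.35
tool_pos: [0.5093, -0.0405, 0.0296]
eef_rot: [0.049, 0.999, -0.001, -0.003]
contact_force: [-7.2, 0.3, 4.6]
opening: 0.005
t 4.35 base mm [-127.82 -124.19] z 0.0296 yaw_y_in_base 90.0 F base [-7.19 -0.41] 4.6 M [-0.    1.33 -0.09] open 0.005
```

```bash
python3 -m inch '[[1,[0,0,0],0],[1,[0,0,0],0],[1,[0,0,0],0]]'; python3 go.py; python3 - <<'E'
from h import *
import cv2
a=viewer.snapshot("side")[220:390,230:430,::-1];cv2.imwrite('pics/s2.png',cv2.resize(a,None,fx=3.5,fy=3.5,interpolation=cv2.INTER_CUBIC))
a=viewer.snapshot("top")[170:310,250:420,::-1];cv2.imwrite('pics/t2.png',cv2.resize(a,None,fx=4.2,fy=4.2,interpolation=cv2.INTER_CUBIC))
E
```

```text
clock: 4.65
tool_pos: [0.5096, -0.0407, 0.0295]
eef_rot: [0.049, 0.999, -0.001, -0.002]
contact_force: [-5.3, -1.4, 2.8]
opening: 0.01
t 4.65 base mm [-127.52 -124.4 ] z 0.0295 yaw_y_in_base 89.9 F base [-5.14 -1.89] 2.85 M [-0.13  1.05 -0.07] open 0.01
```

View pics/s2.png

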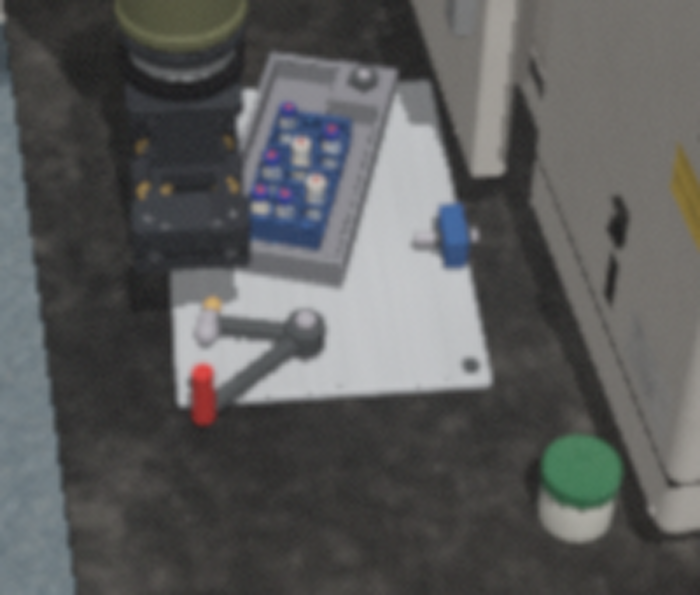

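View pics/t2.png

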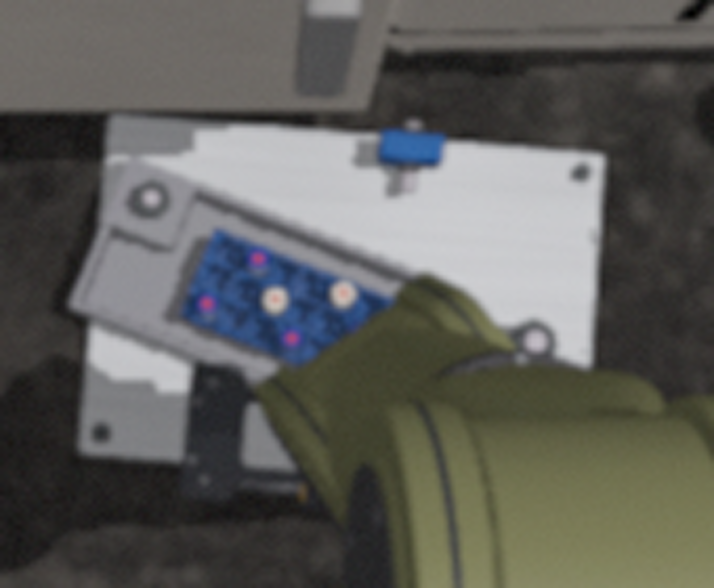

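The tray is moving, but the finger also drags down on the wall (Fz 3 N). I lift slightly and carry on slower.

```bash
python3 -m inch '[[1,[0.1,0,-0.1],0],[1,[0.1,0,-0.2],0],[1,[0,0,-0.2],0],[1,[0,0,-0.2],0]]'; python3 go.py; python3 -m inch '[[1,[-0.1,-0.05,0],0],[1,[-0.2,-0.1,0],0],[1,[-0.3,-0.15,0],0],[1,[-0.4,-0.2,0],0],[1,[-0.5,-0.25,0],0]]'; python3 go.py
```

```text
clock: 5.15
tool_pos: [0.5119, -0.0399, 0.0317]
eef_rot: [0.049, 0.999, -0.0, -0.0]
contact_force: [-3.1, -0.6, 0.2]
opening: 0.009
t 5.15 base mm [-125.33 -123.35] z 0.0317 yaw_y_in_base 90.0 F base [-3.04 -0.92] 0.25 M [-0.18  0.56 -0.07] open 0.009
clock: 5.65
tool_pos: [0.5157, -0.0432, 0.0316]
eef_rot: [0.049, 0.999, -0.0, -0.001]
contact_force: [-4.6, -2.0, 2.3]
opening: 0.006
t 5.65 base mm [-121.18 -126.27] z 0.0316 yaw_y_in_base 90.0 F base [-4.42 -2.49] 2.26 M [-0.31  1.11 -0.08] open 0.006
```

```bash
python3 -m inch '[[1,[-0.1,-0.0,-0.1],0],[1,[-0.2,-0.03,-0.1],0],[1,[-0.3,-0.06,-0.1],0],[1,[-0.4,-0.1,-0.1],0],[1,[-0.5,-0.13,-0.12],0],[1,[-0.6,-0.16,-0.14],0],[1,[-0.7,-0.2,-0.16],0],[1,[-0.8,-0.24,-0.18],0],[1,[-0.9,-0.28,-0.2],0],[1,[-1,-0.3,-0.22],0]]'; python3 go.py;  python3 -m inch '[[1,[-0.1,-0.03,-0.02],0],[1,[-0.2,-0.06,-0.04],0],[1,[-0.3,-0.09,-0.05],0],[1,[-0.4,-0.12,-0.06],0],[1,[-0.5,-0.15,-0.08],0],[1,[-0.6,-0.18,-0.1],0],[1,[-0.7,-0.21,-0.11],0],[1,[-0.8,-0.24,-0.12],0],[1,[-0.9,-0.27,-0.13],0],[1,[-1,-0.3,-0.14],0]]'; python3 go.py
```

```text
clock: 6.65
tool_pos: [0.5267, -0.0465, 0.034]
eef_rot: [0.049, 0.999, 0.0, 0.0]
contact_force: [-1.8, -0.4, -0.4]
opening: 0.005
t 6.65 base mm [-109.91 -128.41] z 0.034 yaw_y_in_base 90.0 F base [-1.73 -0.53] -0.43 M [-0.03  0.39 -0.05] open 0.005
clock: 7.65
tool_pos: [0.5359, -0.0507, 0.0353]
eef_rot: [0.049, 0.999, -0.0, -0.0]
contact_force: [-1.9, -1.5, -0.8]
opening: 0.008
t 7.65 base mm [-100.42 -131.74] z 0.0353 yaw_y_in_base 90.0 F base [-1.73 -1.69] -0.77 M [-0.17  0.41 -0.01] open 0.008
```

```bash
python3 -m inch '[[1,[-0.1,-0.03,0],0],[1,[-0.2,-0.05,0],0],[1,[-0.3,-0.08,0],0],[1,[-0.4,-0.1,0],0],[1,[-0.5,-0.13,0],0],[1,[-0.6,-0.15,0],0],[1,[-0.7,-0.18,0],0],[1,[-0.8,-0.2,0],0]]'; python3 go.py;  python3 -m inch '[[1,[-0.05,-0.02,0],0],[1,[-0.1,-0.04,0],0],[1,[-0.15,-0.05,0],0],[1,[-0.2,-0.06,0],0]]'; python3 go.py;python3 -m inch '[[1,[-0.05,-0.02,0],0],[1,[-0.1,-0.04,0],0],[1,[-0.15,-0.05,0],0],[1,[-0.2,-0.06,0],0]]'; python3 go.py
```

```text
clock: 8.45
tool_pos: [0.5416, -0.0546, 0.0352]
eef_rot: [0.049, 0.999, -0.001, -0.002]
contact_force: [-6.2, -3.1, 3.6]
opening: 0.005
t 8.45 base mm [ -94.36 -135.06] z 0.0352 yaw_y_in_base 89.9 F base [-5.91 -3.71] 3.65 M [-0.59  1.37 -0.08] open 0.005
clock: 8.85
tool_pos: [0.5431, -0.0556, 0.0352]
eef_rot: [0.05, 0.999, -0.001, -0.003]
contact_force: [-7.1, -3.3, 3.3]
opening: 0.007
t 8.85 base mm [ -92.76 -135.93] z 0.0352 yaw_y_in_base 89.9 F base [-6.7  -3.93] 3.33 M [-0.7   1.49 -0.14] open 0.007
clock: 9.25
tool_pos: [0.5448, -0.0566, 0.0351]
eef_rot: [0.05, 0.999, -0.002, -0.003]
contact_force: [-5.8, -3.7, 0.8]
opening: 0.003
t 9.25 base mm [ -90.97 -136.73] z 0.0351 yaw_y_in_base 89.9 F base [-5.44 -4.22] 0.8 M [-0.6   1.   -0.09] open 0.003
```

Next move shifts more in −y, since the contact point's arc slopes that way, with a small lift.

```bash
python3 -m inch '[[1,[0.05,-0.1,-0.05],0],[1,[0.05,-0.2,-0.1],0],[1,[0,-0.3,-0.1],0],[1,[0,-0.4,-0.1],0]]'; python3 go.py;  python3 -m inch '[[1,[-0.05,-0.05,-0.02],0],[1,[-0.1,-0.1,-0.03],0],[1,[-0.15,-0.13,-0.04],0],[1,[-0.2,-0.16,-0.05],0]]'; python3 go.py
```

```text
clock: 9.65
tool_pos: [0.5486, -0.0579, 0.0366]
eef_rot: [0.048, 0.999, 0.001, 0.001]
contact_force: [-0.8, -0.2, 0.4]
opening: 0.002
t 9.65 base mm [ -87.07 -137.62] z 0.0366 yaw_y_in_base 90.1 F base [-0.77 -0.32] 0.36 M [ 0.14  0.05 -0.05] open 0.002
clock: 10.05
tool_pos: [0.549, -0.0605, 0.0368]
eef_rot: [0.049, 0.999, 0.0, -0.0]
contact_force: [-0.0, 0.8, -0.6]
opening: 0.008
t 10.05 base mm [ -86.35 -140.23] z 0.0368 yaw_y_in_base 90.0 F base [-0.08  0.75] -0.58 M [ 0.22  0.22 -0.01] open 0.008
```

```bash
python3 -m inch '[[1,[0.2,-0.1,0.3],0],[1,[0.1,-0.2,0.3],0],[1,[0.0,-0.2,0.25],0],[1,[-0.05,-0.22,0.25],0],[1,[-0.1,-0.25,0.24],0]]'; python3 go.py;  python3 -m inch '[[1,[-0.05,-0.03,-0.01],0],[1,[-0.1,-0.06,-0.02],0]]'; python3 go.py; python3 -m inch '[[1,[-0.05,-0.03,-0.01],0],[1,[-0.1,-0.06,-0.02],0]]'; python3 go.py
```

```text
clock: 10.55
tool_pos: [0.5492, -0.0634, 0.0343]
eef_rot: [0.049, 0.999, -0.0, -0.001]
contact_force: [-1.4, -0.7, -0.6]
opening: 0.007
t 10.55 base mm [ -85.88 -143.09] z 0.0343 yaw_y_in_base 90.0 F base [-1.34 -0.82] -0.63 M [-0.05  0.28 -0.02] open 0.007
clock: 10.75
tool_pos: [0.5505, -0.0641, 0.0345]
eef_rot: [0.049, 0.999, -0.0, -0.0]
contact_force: [-1.6, -0.5, -0.7]
opening: 0.007
t 10.75 base mm [ -84.57 -143.65] z 0.0345 yaw_y_in_base 90.0 F base [-1.59 -0.64] -0.72 M [ 0.    0.28 -0.02] open 0.007
clock: 10.95
tool_pos: [0.5516, -0.0647, 0.0348]
eef_rot: [0.049, 0.999, 0.0, -0.0]
contact_force: [-1.7, -0.5, -0.6]
opening: 0.001
t 10.95 base mm [ -83.36 -144.15] z 0.0348 yaw_y_in_base 90.0 F base [-1.65 -0.69] -0.62 M [ 0.01  0.28 -0.09] open 0.001
```

Sliding steadily at 1.6 N. I continue in 1 mm steps.

```bash
for i in 1 ; do python3 -m inch '[[1,[-0.05,-0.03,-0.01],0],[1,[-0.1,-0.05,-0.02],0]]' >/dev/null; python3 go.py; done; python3 -m inch '[[1,[-0.05,-0.03,-0.01],0],[1,[-0.1,-0.05,-0.02],0]]'>/dev/null; python3 go.py; python3 -m inch '[[1,[-0.05,-0.03,-0.01],0],[1,[-0.1,-0.05,-0.02],0]]'>/dev/null; python3 go.py;
```

```text
t 11.15 base mm [ -82.8  -144.39] z 0.0349 yaw_y_in_base 90.0 F base [-2.89  0.91] -0.98 M [ 0.22  0.55 -0.05] open 0.001
t 11.35 base mm [ -82.68 -144.5 ] z 0.0349 yaw_y_in_base 90.0 F base [-5.59  1.66] -0.71 M [ 0.53  1.   -0.07] open 0.007
t 11.55 base mm [ -82.58 -144.6 ] z 0.035 yaw_y_in_base 90.1 F base [-6.89  3.57] -0.85 M [ 0.8   1.28 -0.05] open 0.005
```

```bash
python3 - <<'E'
from h import *
import cv2
a=viewer.snapshot("side")[220:390,230:430,::-1];cv2.imwrite('pics/s3.png',cv2.resize(a,None,fx=3.5,fy=3.5,interpolation=cv2.INTER_CUBIC))
E
```

```text
(no output)
```

View pics/s3.png

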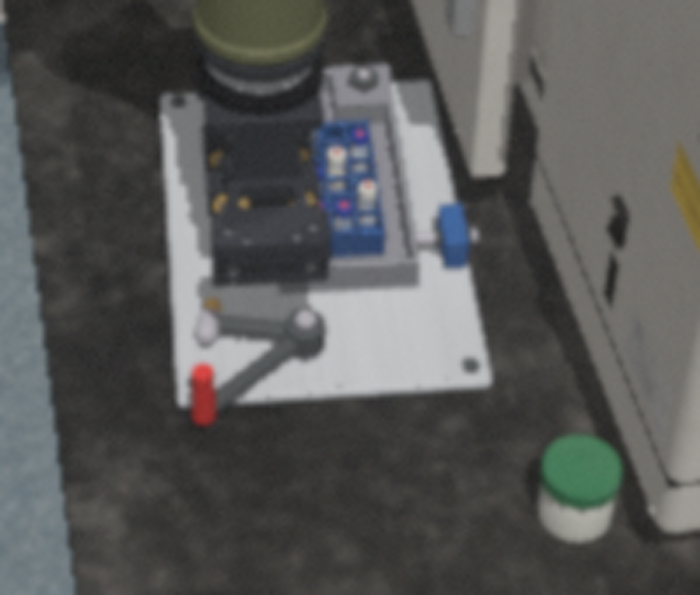

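Position stalls at x = −82.6 while the force climbs to 7 N, so the tray is on the screw; the picture shows its wall at the screw tip (about (415,240) zoomed). Backing off and up.

```bash
python3 -m inch '[[1,[0.15,0.1,0],0],[1,[0.3,0.1,0],0],[1,[0.6,0.1,0],0],[1,[1.2,0.1,0],0],[1,[2,0.1,0],0],[1,[3,0,0],0],[0.75,[3,0,-2],0],[0.75,[3,0,-5],0],[0.75,[3,0,-8],0],[0.75,[3,0,-9],0],[0.75,[3,0,-9],0],[0.75,[3,0,-9],0]]'; python3 - <<'E'
from h import *
b=np.load('base.npy')
for q in(.15,.2,1.0):
    a=4.014-q;print(q,-60+85*np.cos(a),-215+85*np.sin(a))
E
python3 go.py -125.5 -267 0.105
```

```text
clock: 12.8
tool_pos: [0.524, -0.0637, 0.1247]
eef_rot: [0.049, 0.999, -0.0, -0.0]
contact_force: [-0.3, -0.2, -0.2]
opening: 0.248
0.15 -123.76837571445859 -271.20137239195896
0.2 -126.49757975380172 -267.94404486707435
1.0 -144.3090430320753 -204.1840274124016
t 12.8 base mm [-110.91 -145.79] z 0.1247 yaw_y_in_base 90.0 F base [-0.28 -0.22] -0.15 M [ 0.06  0.02 -0.01] open 0.248
world [ 0.4977 -0.1829  0.105 ] tool cm [  1.46 -12.12   1.98]
```

```bash
python3 -m inch '[[0.66,[0.5,-4,0.5],0],[0.66,[1,-8,1],0],[0.66,[1.4,-12.3,1],0],[0.66,[1.4,-12.3,2],0],[0.66,[1.4,-12.3,2],0],[0.66,[1.4,-12.3,2],0],[0.66,[1.4,-12.3,2],0]]'; python3 go.py -124.6 -268.8 0.044;  python3 - <<'E'
from h import *
import cv2
a=viewer.snapshot("side")[220:390,230:430,::-1];cv2.imwrite('pics/s4.png',cv2.resize(a,None,fx=3.5,fy=3.5,interpolation=cv2.INTER_CUBIC))
E
```

```text
clock: 13.5
tool_pos: [0.4991, -0.1825, 0.1052]
eef_rot: [0.047, 0.999, 0.001, -0.0]
contact_force: [-0.7, 0.1, -0.1]
opening: 0.341
t 13.5 base mm [-124.09 -266.53] z 0.1052 yaw_y_in_base 90.2 F base [-0.72  0.05] -0.07 M [ 0.08  0.   -0.02] open 0.341
world [ 0.4984 -0.1847  0.044 ] tool cm [ 0.05 -0.24  6.12]
```

View pics/s4.png

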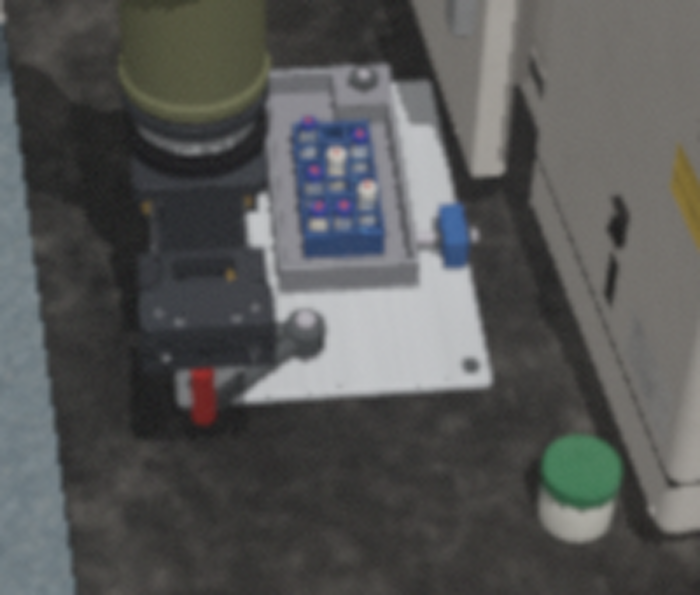

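```bash
python3 -m inch '[[0.66,[0,-0.2,1],0],[0.66,[0,-0.2,2.5],0],[0.66,[0,-0.2,3.5],0],[0.66,[0,-0.2,4.2],0],[0.66,[0,-0.2,4.8],0],[0.66,[0,-0.2,5.4],0],[0.66,[0,-0.2,6],0],[0.66,[0,-0.2,6],0]]'; python3 go.py;  python3 -m inch '[[0.74,[0,0,0],0],[0.78,[0,0,0],0],[0.8,[0,0,0],0],[0.8,[0,0,0],0]]' 5; python3 go.py
```

```text
clock: 14.35
tool_pos: [0.4981, -0.1864, 0.0448]
eef_rot: [0.049, 0.999, 0.0, -0.0]
contact_force: [0.3, -0.4, -0.1]
opening: 0.344
t 14.35 base mm [-124.69 -270.49] z 0.0448 yaw_y_in_base 90.0 F base [ 0.32 -0.38] -0.09 M [ 0.02 -0.01  0.03] open 0.344
clock: 14.75
tool_pos: [0.4986, -0.1866, 0.0457]
eef_rot: [0.049, 0.999, 0.0, 0.0]
contact_force: [-0.5, 0.2, 0.2]
opening: 0.201
t 14.75 base mm [-124.19 -270.59] z 0.0457 yaw_y_in_base 90.0 F base [-0.48  0.1 ] 0.18 M [0.03 0.02 0.  ] open 0.201
```

```bash
python3 - <<'E'
import numpy as np
for q in np.arange(.2,1.25,.05):
    a=4.014-q;x=-60+85*np.cos(a);y=-215+85*np.sin(a)+1.8;print(round(q,2),round(x,1),round(y,1),' d cm',round(-(x+124.2)/10,2),round((y+270.6)/10,2))
E
```

```text
0.2 -126.5 -266.1  d cm 0.23 0.45
0.25 -129.1 -262.8  d cm 0.49 0.78
0.3 -131.5 -259.2  d cm 0.73 1.14
0.35 -133.7 -255.6  d cm 0.95 1.5
0.4 -135.7 -251.9  d cm 1.15 1.87
0.45 -137.5 -248.0  d cm 1.33 2.26
0.5 -139.2 -244.1  d cm 1.5 2.65
0.55 -140.6 -240.1  d cm 1.64 3.05
0.6 -141.9 -236.1  d cm 1.77 3.45
0.65 -142.9 -231.9  d cm 1.87 3.87
0.7 -143.7 -227.8  d cm 1.95 4.28
0.75 -144.4 -223.6  d cm 2.02 4.7
0.8 -144.8 -219.3  d cm 2.06 5.13
0.85 -145.0 -215.1  d cm 2.08 5.55
0.9 -145.0 -210.9  d cm 2.08 5.97
0.95 -144.7 -206.6  d cm 2.05 6.4
1.0 -144.3 -202.4  d cm 2.01 6.82
1.05 -143.7 -198.2  d cm 1.95 7.24
1.1 -142.8 -194.0  d cm 1.86 7.66
1.15 -141.7 -189.9  d cm 1.75 8.07
1.2 -140.5 -185.9  d cm 1.63 8.47
```

```bash
python3 -m inch '[[0.8,[0.12,0.22,0],0],[0.8,[0.23,0.45,0],0],[0.8,[0.36,0.62,0],0],[0.8,[0.49,0.78,0],0],[0.8,[0.61,0.96,0],0],[0.8,[0.73,1.14,0],0],[0.8,[0.84,1.32,0],0],[0.8,[0.95,1.5,0],0],[0.8,[1.05,1.7,0],0],[0.8,[1.15,1.87,0],0]]'; python3 go.py
```

```text
clock: 15.75
tool_pos: [0.4877, -0.1682, 0.0455]
eef_rot: [0.05, 0.999, -0.001, -0.001]
contact_force: [-1.2, -5.1, 0.3]
opening: 0.202
t 15.75 base mm [-136.83 -253.34] z 0.0455 yaw_y_in_base 89.9 F base [-0.72 -5.2 ] 0.26 M [-1.13  0.08 -0.05] open 0.202
```

```bash
python3 -m inch '[[0.8,[0.09,0.2,0],0],[0.8,[0.18,0.39,0],0],[0.8,[0.27,0.59,0],0],[0.8,[0.35,0.78,0],0],[0.8,[0.42,0.98,0],0],[0.8,[0.49,1.18,0],0],[0.8,[0.56,1.38,0],0],[0.8,[0.62,1.58,0],0],[0.8,[0.67,1.79,0],0],[0.8,[0.72,2,0],0],[0.8,[0.76,2.2,0],0],[0.8,[0.8,2.41,0],0],[0.8,[0.84,2.62,0],0],[0.8,[0.87,2.83,0],0]]'; python3 go.py;python3 - <<'E'
from h import *
import cv2
a=viewer.snapshot("side")[220:390,230:430,::-1];cv2.imwrite('pics/s5.png',cv2.resize(a,None,fx=3.5,fy=3.5,interpolation=cv2.INTER_CUBIC))
E
```

```text
clock: 17.15
tool_pos: [0.4788, -0.1397, 0.0453]
eef_rot: [0.05, 0.999, -0.002, -0.004]
contact_force: [-5.4, -4.4, 3.1]
opening: 0.201
t 17.15 base mm [-148.51 -225.87] z 0.0453 yaw_y_in_base 89.9 F base [-4.92 -4.9 ] 3.12 M [-1.11  0.93 -0.08] open 0.201
```

View pics/s5.png

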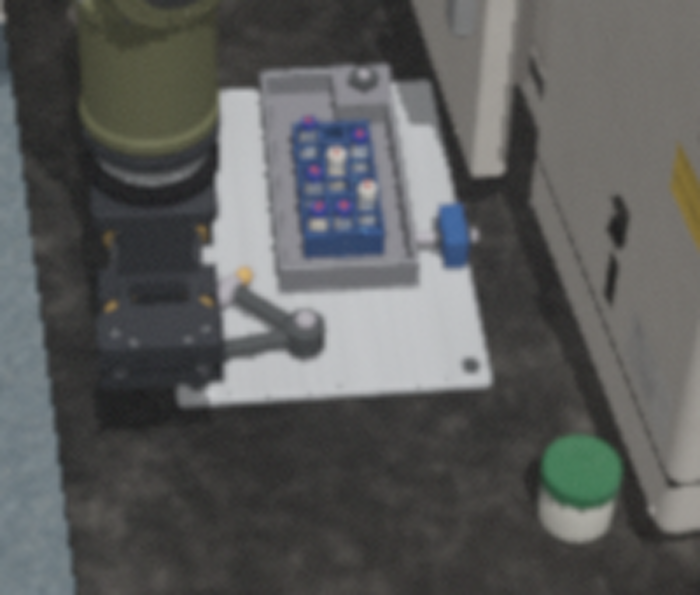

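The knob rolls on the pad (Fx −5 N), so I back off in y to recentre, then go on.

```bash
python3 -m inch '[[0.8,[0,-0.2,0],0],[0.8,[0,-0.4,0],0],[0.8,[0,-0.4,0],0]]'; python3 go.py;python3 -m inch '[[0.8,[0,0.1,0],0],[0.8,[0,0.2,0],0],[0.8,[0,0.3,0],0],[0.8,[0.02,0.5,0],0],[0.8,[0.02,0.7,0],0]]'; python3 go.py
```

```text
clock: 17.5
tool_pos: [0.4829, -0.141, 0.0454]
eef_rot: [0.049, 0.999, 0.001, 0.0]
contact_force: [0.1, -0.1, 0.3]
opening: 0.198
t 17.5 base mm [-144.31 -226.81] z 0.0454 yaw_y_in_base 90.0 F base [ 0.07 -0.1 ] 0.34 M [-0.01 -0.01 -0.  ] open 0.198
clock: 18.0
tool_pos: [0.4826, -0.1359, 0.0454]
eef_rot: [0.05, 0.999, -0.001, -0.0]
contact_force: [-1.1, -5.1, -0.3]
opening: 0.199
t 18.0 base mm [-145.06 -221.71] z 0.0454 yaw_y_in_base 89.9 F base [-0.58 -5.2 ] -0.31 M [-0.93  0.06 -0.02] open 0.199
```

```bash
python3 -m inch '[[0.8,[0.03,0.2,0],0],[0.8,[0.04,0.4,0],0],[0.8,[0.05,0.6,0],0],[0.8,[0.06,0.8,0],0],[0.8,[0.06,0.9,0],0]]'>/dev/null; python3 go.py;python3 -m inch '[[0.8,[0.01,0.1,0],0],[0.8,[0.02,0.2,0],0]]'>/dev/null; python3 go.py;python3 -m inch '[[0.8,[0.01,0.1,0],0],[0.8,[0.02,0.2,0],0]]'>/dev/null; python3 go.py
```

```text
t 18.5 base mm [-146.39 -211.53] z 0.0454 yaw_y_in_base 90.0 F base [-1.52 -4.92] 0.65 M [-0.94  0.43  0.  ] open 0.203
t 18.7 base mm [-146.5  -209.75] z 0.0454 yaw_y_in_base 90.0 F base [-0.99 -4.51] 0.94 M [-0.97  0.34 -0.01] open 0.204
t 18.9 base mm [-146.59 -207.7 ] z 0.0454 yaw_y_in_base 90.0 F base [-1.7  -4.87] 1.59 M [-0.94  0.32  0.01] open 0.204
```

```bash
python3 -m inch '[[0.8,[0,0.05,0],0],[0.8,[0,0.1,0],0]]'>/dev/null; python3 go.py;python3 -m inch '[[0.8,[0,0.05,0],0],[0.8,[0,0.1,0],0]]'>/dev/null; python3 go.py;python3 -m inch '[[0.8,[0,0.05,0],0],[0.8,[0,0.1,0],0]]'>/dev/null; python3 go.py;python3 -m inch '[[0.8,[0,0.05,0],0],[0.8,[0,0.1,0],0]]'>/dev/null; python3 go.py
```

```text
t 19.1 base mm [-146.61 -206.69] z 0.0453 yaw_y_in_base 90.0 F base [-1.92 -4.44] 0.92 M [-0.95  0.45 -0.03] open 0.201
t 19.3 base mm [-146.63 -205.72] z 0.0453 yaw_y_in_base 90.0 F base [-1.95 -5.  ] 0.97 M [-0.94  0.47 -0.04] open 0.196
t 19.5 base mm [-146.63 -204.73] z 0.0453 yaw_y_in_base 90.0 F base [-1.79 -5.33] 1.54 M [-0.97  0.41  0.01] open 0.2
t 19.7 base mm [-146.63 -203.69] z 0.0454 yaw_y_in_base 90.0 F base [-1.14 -4.5 ] 0.56 M [-0.87  0.43 -0.06] open 0.2
```

```bash
python3 - <<'E'
from h import *
import cv2
a=viewer.snapshot("side")[240:360,260:420,::-1];cv2.imwrite('pics/s6.png',cv2.resize(a,None,fx=5,fy=5,interpolation=cv2.INTER_CUBIC))
E
```

```text
(no output)
```

View pics/s6.png

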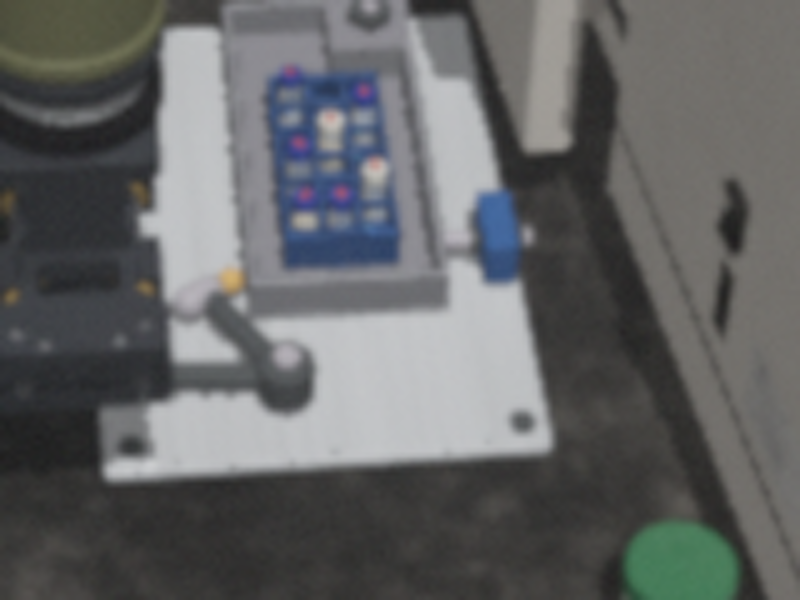

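Nose (zoomed (232,278)) is almost on the tray wall (about (245,280)).

```bash
python3 -m inch '[[0.8,[0,0.05,0],0],[0.8,[0,0.1,0],0]]'>/dev/null; python3 go.py;python3 -m inch '[[0.8,[0,0.05,0],0],[0.8,[0,0.1,0],0]]'>/dev/null; python3 go.py;python3 -m inch '[[0.8,[0,0.05,0],0],[0.8,[0,0.1,0],0]]'>/dev/null; python3 go.py
```

```text
t 19.95 base mm [-146.58 -202.73] z 0.0453 yaw_y_in_base 90.0 F base [-1.48 -5.13] 1.42 M [-0.96  0.46 -0.07] open 0.2
t 20.15 base mm [-146.6  -201.98] z 0.0453 yaw_y_in_base 90.0 F base [-2.37 -5.87] 0.74 M [-1.09  0.49 -0.1 ] open 0.197
t 20.35 base mm [-146.57 -201.48] z 0.0453 yaw_y_in_base 89.9 F base [-2.53 -6.24] 1.65 M [-1.32  0.51 -0.01] open 0.199
```

```bash
python3 -m inch '[[0.8,[0,0.05,0],0],[0.8,[0,0.1,0],0]]'>/dev/null; python3 go.py;python3 -m inch '[[0.8,[0,0.05,0],0],[0.8,[0,0.1,0],0]]'>/dev/null; python3 go.py;python3 -m inch '[[0.8,[0,0.05,0],0],[0.8,[0,0.1,0],0]]'>/dev/null; python3 go.py
```

```text
t 20.55 base mm [-146.54 -200.79] z 0.0453 yaw_y_in_base 89.9 F base [-0.99 -7.45] 0.64 M [-1.42  0.42 -0.05] open 0.198
t 20.75 base mm [-146.53 -200.1 ] z 0.0453 yaw_y_in_base 89.9 F base [-0.57 -8.13] 0.4 M [-1.55  0.38  0.04] open 0.201
t 20.95 base mm [-146.45 -199.2 ] z 0.0453 yaw_y_in_base 89.9 F base [-1.06 -7.36] 0.31 M [-1.56  0.35 -0.02] open 0.198
```

```bash
python3 -m inch '[[0.8,[0,0.05,0],0],[0.8,[0,0.1,0],0]]'>/dev/null; python3 go.py;python3 -m inch '[[0.8,[0,0,0],0]]'>/dev/null; python3 go.py; python3 - <<'E'
from h import *
import cv2
A=[viewer.snapshot("side")[240:360,260:420,::-1].astype(float) for _ in range(3)]
cv2.imwrite('pics/s7.png',cv2.resize((sum(A)/3).astype('uint8'),None,fx=5,fy=5,interpolation=cv2.INTER_CUBIC))
a=viewer.snapshot("top")[185:285,260:400,::-1];cv2.imwrite('pics/t7.png',cv2.resize(a,None,fx=5.5,fy=5.5,interpolation=cv2.INTER_CUBIC))
E
```

```text
t 21.15 base mm [-146.42 -198.43] z 0.0453 yaw_y_in_base 89.9 F base [-0.86 -8.33] 0.35 M [-1.66  0.38 -0.06] open 0.2
t 21.25 base mm [-146.4 -198.4] z 0.0453 yaw_y_in_base 89.9 F base [-2.53 -6.56] 0.25 M [-1.62  0.34 -0.01] open 0.203
```

View pics/s7.png

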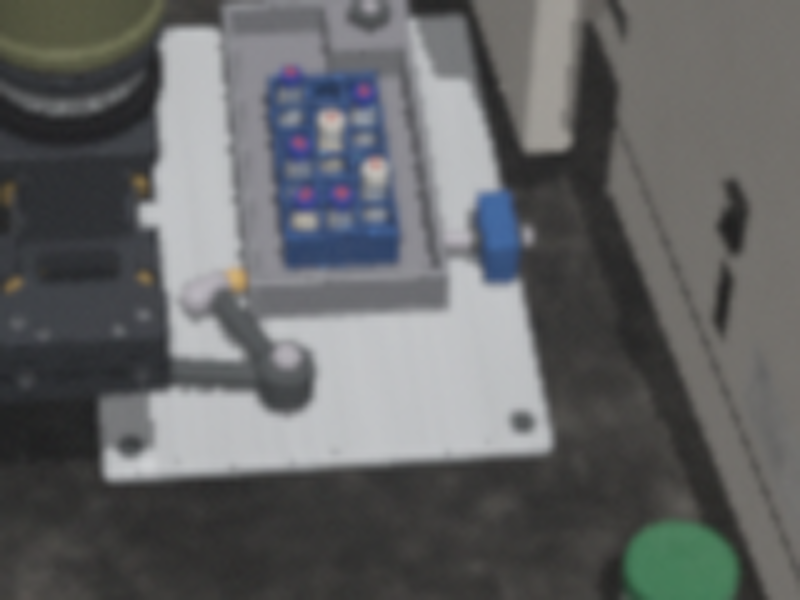

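View pics/t7.png

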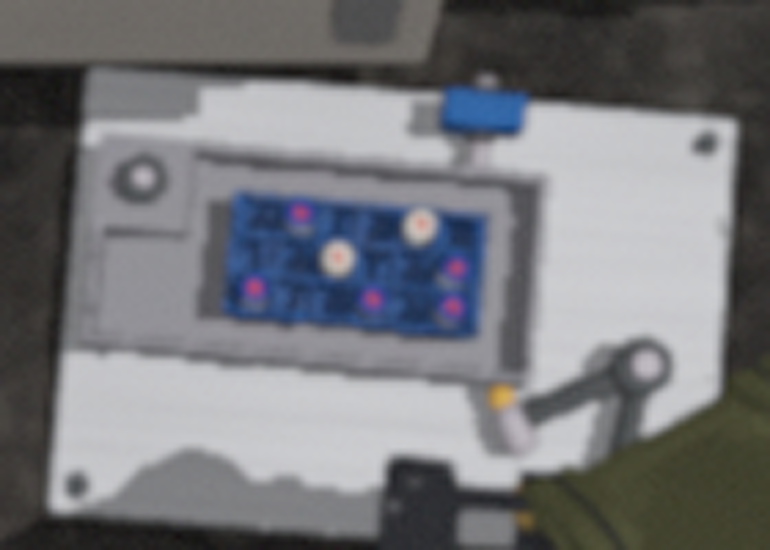

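```bash
python3 -m inch '[[0.8,[0,0.04,0],0],[0.8,[0,0.08,0],0]]'>/dev/null; python3 go.py;python3 -m inch '[[0.8,[0,-0.15,0],0],[0.8,[0,-0.3,0],0],[0.8,[0,-0.4,0],0],[0.72,[0,-0.45,0],0],[0.6,[0,-0.45,0],0],[0.6,[0,-0.45,0],0],[0.6,[0,-0.45,0],0]]'; python3 go.py
```

```text
t 21.65 base mm [-146.34 -197.6 ] z 0.0453 yaw_y_in_base 89.9 F base [-0.91 -7.69] 0.24 M [-1.61  0.35 -0.03] open 0.198
clock: 22.35
tool_pos: [0.4843, -0.1141, 0.0454]
eef_rot: [0.049, 0.999, 0.0, 0.0]
contact_force: [-0.7, -0.2, -0.6]
opening: 0.399
t 22.35 base mm [-145.57 -199.86] z 0.0454 yaw_y_in_base 90.0 F base [-0.66 -0.3 ] -0.58 M [ 0.03  0.01 -0.  ] open 0.399
```

```bash
python3 -m inch '[[0.6,[0,0,-0.5],0],[0.6,[0,0,-1.5],0],[0.6,[0,0,-3],0],[0.6,[0,0,-5],0],[0.6,[0,0,-8],0],[0.6,[2,-6,-12],0],[0.6,[4,-10,-14],0],[0.6,[6,-14,-16],0],[0.6,[6,-18,-16],0],[0.6,[6,-18,-16],0],[0.6,[6,-18,-16],0]]'; python3 go.py; python3 - <<'E'
from h import *
import cv2
A=[viewer.snapshot("side")[230:370,255:435,::-1].astype(float) for _ in range(3)]
cv2.imwrite('pics/s8.png',cv2.resize((sum(A)/3).astype('uint8'),None,fx=4.2,fy=4.2,interpolation=cv2.INTER_CUBIC))
a=viewer.snapshot("top")[185:295,260:410,::-1];cv2.imwrite('pics/t8.png',cv2.resize(a,None,fx=5,fy=5,interpolation=cv2.INTER_CUBIC))
E
```

```text
clock: 23.45
tool_pos: [0.4057, -0.2901, 0.2062]
eef_rot: [0.052, 0.999, -0.001, 0.0]
contact_force: [-0.1, 1.1, -0.2]
opening: 0.401
t 23.45 base mm [-206.57 -382.76] z 0.2062 yaw_y_in_base 89.7 F base [-0.21  1.04] -0.19 M [ 0.06 -0.02  0.1 ] open 0.401
```

View pics/s8.png

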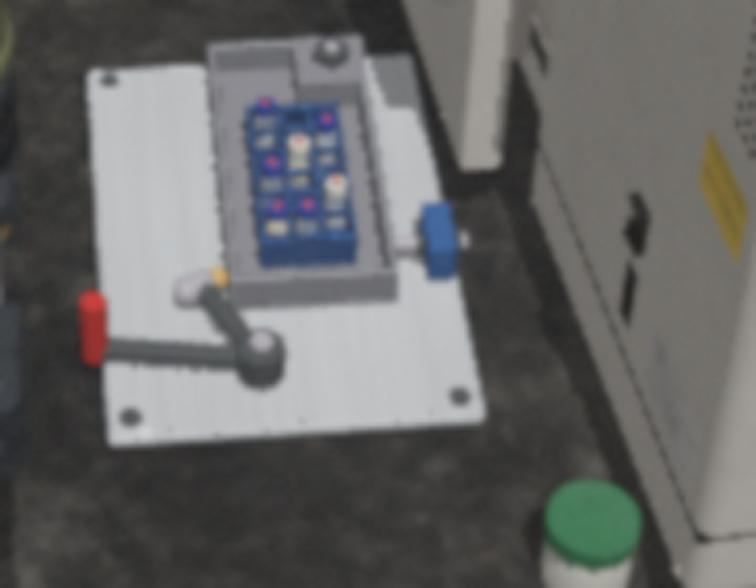

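View pics/t8.png

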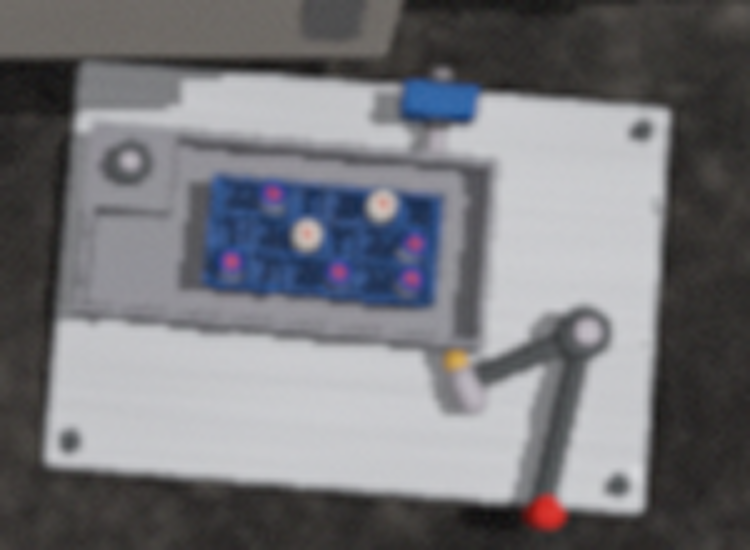

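```bash
python3 - <<'E'
from h import *
from scipy.optimize import least_squares
b=np.load('base.npy');lp=T(*b,[[-.06,-.215,.008]])[0]
for n,px in(("top",(260+546.5/5-.5,185+511.5/5-.5)),("side",(255+92.5/4.2-.5,230+299/4.2-.5))):
    p=back(n,px,.058)[0];d=p-lp;a=np.arctan2(d[1],d[0])%(2*np.pi)-b[2];print(n,p.round(4),'r',np.hypot(d[0],d[1]).round(4),'q',4.014-a)
t=lambda X,Y:(260+(X+.5)/5-.5,185+(Y+.5)/5-.5)
s=lambda X,Y:(255+(X+.5)/4.2-.5,230+(Y+.5)/4.2-.5)
o=[("top",t(495,160),(.02,-.17,.032)),("top",t(484,348),(-.07,-.17,.032)),("top",t(60,316),(-.07,.02,.032)),("side",s(229,284),(-.07,-.17,.032)),("side",s(398,275),(.02,-.17,.032)),("side",s(208,45),(-.07,.02,.032))]
rt=lambda v: np.concatenate([(proj(n,T(v[0],v[1],v[2],p))[0]-px) for n,px,p in o])
f=least_squares(rt,[b[0],b[1],-.1]);print('tray rel',f.x[2]-b[2],(f.x-b)[:2],f.fun.round(1))
E
```

```text
top [ 0.4868 -0.1132  0.058 ] r 0.0847 q 1.0650819275384982
side [ 0.4857 -0.1115  0.058 ] r 0.0863 q 1.0809463434497846
tray rel -0.009079957979196474 [-0.00072608  0.00266934] [ 0.3 -0.3 -0.7  0.8  1.3 -0.4  0.  -0.5  0.4 -0.5 -0.5 -0.3]
```

```bash
python3 -c "
from plant import r
print(r.finish_job())"
```

```text
the job is handed in; nothing more can be done
None
```

I pushed the tray round onto the stop screw, turned the lever until its nose was about half-way in, and let go. I handed the job in at about 24 s.

- **Tray:** sliding force was mostly 2–5 N, with brief stick-slip and a peak of 7–8 N as the finger dragged on the wall. At the stop it stopped moving at x ≈ −82.6 mm while the force rose to about 7–8 N, so I backed off. The tray stayed against the screw.
- **Lever:** I turned it with the jaws loosely round the knob. Knob force was about 5 N free and rose once the nose met the tray, at q ≈ 1.00. I stopped 4.9 mm of knob travel later, about 0.058 of the 0.12 rad full press.
- **Last checks:** after letting go, with the gripper well clear, the pictures show the nose on the tray wall and the tray wall at the screw tip. The knob fits q ≈ 1.065 (top) and 1.08 (side), against 1.057 from the arm's own readings, so the lever did not spring back. The robot never came near the jar or the tape roll. The jar looked unmoved in the side pictures, and I did not look at the tape roll again.

**Disagreements:**
- **Press depth:** knob force rose by about 3–3.5 N, where about 2.7 N was expected for half-way. The nose may therefore be slightly past half-way, or friction accounts for the difference.
- **Tray heading:** the picture gave −0.01 rad relative to the base and the push position gave about −0.025. That is within the measuring error.

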